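Extend the telescopic scrubbing brush and hold it ready

TASK

Take the tall spray can that is crowding the telescopic scrubbing brush and stand it upright in the empty end of the wooden condiment tray. Then press in the thumb button on the brush's handle, pull the handle up to its second stop, which is its full length, let the button spring back out so that the handle is locked there, and lift the brush upright off the mat. Finish while still holding the brush in the gripper, upright, extended and a few centimetres clear of the mat; tip nothing over, do not push the shakers, mug or small dish about, and leave the can standing in the tray.

Things in the scene. Friction and masses are not known exactly. Their poses are not given: they have to be found in the camera images.
- brush: telescopic scrubbing brush standing loose and upright on its bristles on the mat: round head 60 mm across, 42 mm high, tapering up to a 16 mm steel stem; white handle on top; 215 mm tall collapsed. Origin: centre of the bristles' underside (3 mm above the worktop); z up the stem, x to the side with the thumb button. Head and stem about 0.35 kg, handle 0.12 kg
- button_mid (a point): point on the handle's axis level with the thumb button's centre, 28 mm below the handle's top; 187 mm above the brush origin when collapsed, rises with the handle. Axes as the brush's. The handle is 30 x 30 mm in section, square to the brush's x and y, 106 mm long above a 14 mm round collar. Gripped across its two y faces the button stays free
- button_face (a point): centre of the thumb button's outer face. The button, dark plastic, 14 mm wide and 18 mm high, stands out 4.5 mm from the handle's +x face (19.5 mm from the axis). One finger pad on it and the other on the handle's -x face squeeze it in flush; that takes about 9 N
- handle (a joint): how far the handle is pulled up the stem, m: 0 collapsed, 0.04 first stop, 0.08 second stop and end of travel. With the button out a catch locks it at each stop (1.5 mm play). With the button held in it slides past the stops with about 2 N of friction: it stays where left and the head stays standing. Let go between stops, it still slides and clicks in at the next stop reached
- thumb_button (a joint): how far the thumb button is pressed in, m: 0 out (locks when at a stop), 0.0045 flush with the handle; the catch is free above 0.003. It springs back
- can: cooking-oil spray can, a straight cylinder 53 mm across and 205 mm tall, aluminium with a paper band and grey cap (upper 51 mm, 51 mm across), about 0.3 kg, loose, upright on the mat right beside the thumb button, about 61 mm from the brush's axis to its own, too close for a finger between. Origin: centre of its underside
- tray: wooden condiment tray 100 x 210 mm, fixed, walls 16 mm high and 6 mm thick, floor 6 mm thick. Origin: centre of its underside; long side along its y. Salt and pepper shakers stand in its +y end, the -y end is empty
- tray_free (a point): middle of the empty end of the tray on the tray's floor, 6 mm above the worktop; 45 mm from the tray's centre towards its -y
- mat: grey drying mat 260 x 250 mm, 3 mm thick, fixed on the worktop; the brush and can stand on its middle. Origin: centre of its underside
- salt: salt shaker 38 mm across, 80 mm tall, in the tray; bystander. Origin: centre of its underside
- pepper: pepper shaker 38 mm across, 80 mm tall, in the tray; bystander. Origin: centre of its underside
- mug: white mug 76 mm across, 88 mm tall, on a corner of the mat; bystander. Origin: centre of its underside
- ramekin: small white dish 68 mm across, 42 mm tall, on the far corner from the mug of the mat; bystander. Origin: centre of its underside

How it is judged:
By the outcome, as a careful person would: the job done as asked, in the order asked, and still so for the second after the job is handed in, while the arm keeps its last pose, push and grip.
It also fails if it takes over 61 s, if anything falls off the work surface, if the arm or the gripper's body presses on something with over 40 N, if the wrist force passes 120 N, or if a joint passes its speed limit or range.

ROBOT

A 6-joint arm with a two-finger parallel gripper is mounted at the origin on the work surface. World frame = base frame: x ahead of the robot, y to its left, z up, the work surface at z = 0. Lengths are in m, angles in degrees, forces in N, time in s.
With the tool pointing down it reaches from about 0.325 to 0.85 m from the base axis. Payload 15.5 kg.
Tool frame: the origin (TCP) lies at the very end of the fingers, on their centre line; the grasp point (between the pads) lies arm.grip_depth behind it (arm.grip_depth is the distance from the TCP to the grasp point, in m); z points along the fingers, y is the line along which they close (so a half turn about z gives the same grasp; the last joint's range is limited). The gripper opens to 91 mm and grips with 3 to 60 N. Pads are 32 mm wide; open, the fingers measure 118 mm over their backs; the gripper's body (76 mm by 178 mm) begins 60 mm behind the grasp point.
Start: joints at [-78.295, 28.281, 77.091, -0, 74.628, -5.472], TCP at [0.185, -0.597, 0.214] pointing down, gripper open.
Joint ranges: [-166.48, 166.48], [-47.26, 123.95], [12.59, 153.08], [-70.14, 250.14], [6.76, 159.57], [-176.63, 176.63]. Speed limits (degrees/s): [108.29, 108.29, 147.25, 172.46, 172.46, 172.46].

INTERFACE

Orientations are given as a 3x3 rotation matrix whose columns are the frame's x, y, z axes.
In Python, from rig import arm, kinematics, eoat, snapshot, get_calibration gives the robot as it stands (arm), with the cameras as plain functions, the kinematics (kinematics) and the gripper (eoat). Calls block until the motion is done:
- arm.move_to(position, orientation): joint-space move of the TCP to a pose.
- arm.move_l(position, orientation=None, feed=0.15): straight line of the TCP; orientation=None keeps the orientation; feed is the mean speed in m/s.
- arm.move_joints(angles): joint-space move.
- eoat.grip(opening): finger opening in m; the grip force is fixed at half the most; returns when the fingers have stopped.
- arm.sleep(seconds).
- kinematics.solve_ik(position, orientation): joint angles nearest the present ones, or None.
- snapshot(name): name is "scene" or "side" or "wrist"; returns the picture (480x640x3 uint8, red, green, blue); there is no depth.
- get_calibration(name): a dict with "intrinsics" (3x3 intrinsics, pixels), "k1" (the pictures are not rectified: a ray, as slopes to the right and down, at radius r is drawn at 1 + k1 r^2 times it, then the intrinsics apply), "cam_to_world" (4x4, takes a point from camera to world coordinates). Camera axes: x right, y down, z forward; pixel columns grow to the right and rows downward; lengths in m; the calibration is good to about 2 mm. A picture is of the moment at which its call begins: read the wrist's pose just before it. get_calibration takes no time and is no camera call; for the wrist camera it gives the pose at the moment of the call.
A pose or a line that the arm cannot do raises arm.Unreachable and nothing moves.
- arm.sign_off(): hands the job in; it is judged then, once.
Readings, each from a call of its own:
- arm.current_t(): time.
- arm.current_joint_positions(): joint angles.
- arm.current_dq(): joint speeds.
- arm.current_tau(): joint torques, N m.
- arm.current_ee_pos(): TCP position.
- arm.current_tool_rot(): TCP orientation.
- arm.current_force(): force on the tool from outside, world axes, zero at the start.
- arm.current_torque(): the same for the moment, N m.
- arm.current_width(): finger opening in m.
- arm.current_grasp_force(): force on a finger pad.
Only numpy, scipy, OpenCV 4.12 (cv2) and the standard library are available. Lean on these libraries where they do the work, as an engineer would, in place of code of your own. Each camera call takes 0.05 s, during which the arm holds its last target. There are 200 camera calls.

## Working session

There is one attempt and no reset: what is moved stays moved. The work goes in short steps, each a Python script; the robot and the scene stay as the last script left them, time stands still between calls to the robot, and variables do not carry over. Pictures are saved under pics/ and viewed, at most 10 in all, crops included, and the job is handed in when it is done.

```bash
ls; mkdir -p pics; python3 - <<'E'
from rig import arm, kinematics, eoat, snapshot, get_calibration
import cv2,numpy as np
for n in ("scene","side"):
    cv2.imwrite(f"pics/{n}0.png",snapshot(n)[:,:,::-1])
    c=get_calibration(n);print(n,np.round(c["intrinsics"],1).tolist(),c["k1"],np.round(c["cam_to_world"],3).tolist())
print(arm.grip_depth,arm.current_t())
E
```

```text
pics
rig.py
scene [[583.3, 0.0, 326.8], [0.0, 583.3, 244.9], [0.0, 0.0, 1.0]] -0.1043327950971515 [[-0.696, 0.586, -0.415, 0.983], [0.718, 0.557, -0.417, 0.422], [-0.013, -0.588, -0.808, 0.981], [0.0, 0.0, 0.0, 1.0]]
side [[504.7, 0.0, 325.5], [0.0, 504.7, 235.4], [0.0, 0.0, 1.0]] -0.08734925307306976 [[-0.887, -0.3, 0.351, 0.25], [-0.462, 0.58, -0.671, 0.591], [-0.002, -0.758, -0.653, 0.741], [0.0, 0.0, 0.0, 1.0]]
0.0188 0.1
```

View pics/scene0.png

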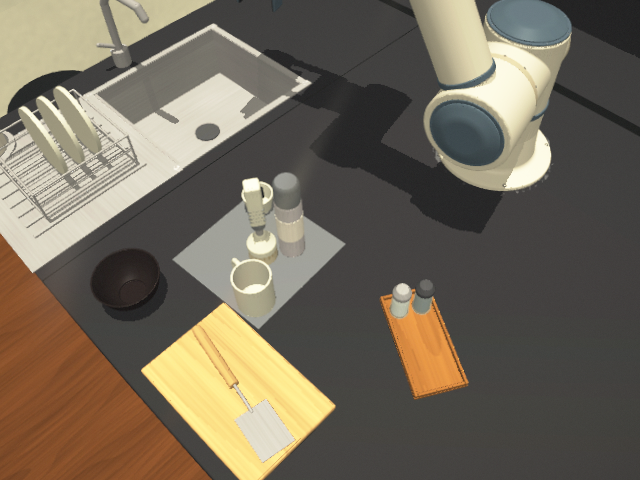

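View pics/side0.png

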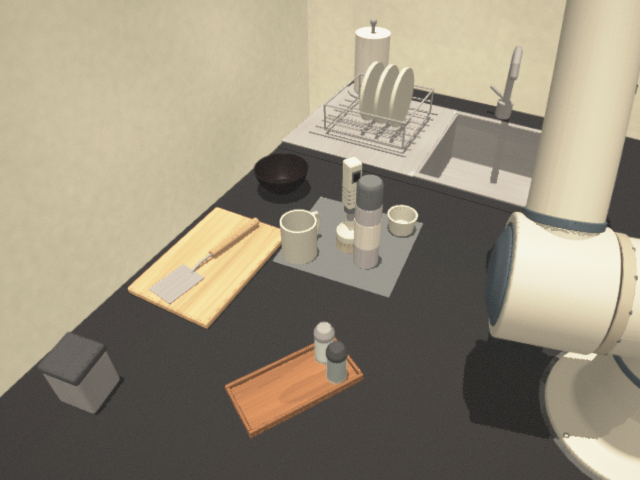

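The scene view shows the handle top at about (253,184), the can cap at (287,180), and the tray's empty end at (437,365). In the side view the handle top is at (352,162), the cap at (370,183) and the empty end at (265,400). I'll triangulate these roughly, then take crops.

```bash
cat > h.py <<'E'
import numpy as np, cv2
def ray(c,uv):
    K=np.array(c["intrinsics"]);T=np.array(c["cam_to_world"])
    d=np.array([(uv[0]-K[0,2])/K[0,0],(uv[1]-K[1,2])/K[1,1]]);s=d.copy()
    for _ in range(20): s=d/(1+c["k1"]*(s@s))
    v=T[:3,:3]@np.array([s[0],s[1],1]);return T[:3,3],v/np.linalg.norm(v)
def plane(c,uv,z):
    o,v=ray(c,uv);return o+v*(z-o[2])/v[2]
def tri(*cu):
    A=np.zeros((3,3));b=np.zeros(3);R=[ray(c,u) for c,u in cu]
    for o,v in R:
        P=np.eye(3)-np.outer(v,v);A+=P;b+=P@o
    p=np.linalg.solve(A,b)
    return p,max(np.linalg.norm((np.eye(3)-np.outer(v,v))@(p-o)) for o,v in R)
def proj(c,p):
    T=np.array(c["cam_to_world"]);K=np.array(c["intrinsics"]);q=T[:3,:3].T@(np.asarray(p)-T[:3,3]);s=q[:2]/q[2]
    s=s*(1+c["k1"]*(s@s));return K[:2,:2]@s+K[:2,2]
E
python3 - <<'E'
from rig import arm, kinematics, eoat, snapshot, get_calibration
from h import *
np.set_printoptions(precision=4,suppress=True)
S,D=get_calibration("scene"),get_calibration("side")
print("can top",*tri((S,(287,180)),(D,(370,183))))
print("handle top",*tri((S,(253,182)),(D,(352,162))))
for n,a,b in(("tray near pepper/shaker corners",(0,0),(0,0)),):pass
for u in((382,298),(430,285),(467,383),(416,397)):print("tray S z.016",plane(S,u,.016))
for u in((227,388),(323,343),(362,376),(252,430)):print("tray D",plane(D,u,.016))
for u in((174,259),(244,190),(344,243),(260,326)):print("mat S",plane(S,u,.003))
a=cv2.imread("pics/scene0.png")[160:340,170:350];b=cv2.imread("pics/side0.png")[145:295,265:445]
print(a.shape,b.shape)
cv2.imwrite("pics/c0.png",np.hstack([cv2.resize(a,(400,400),interpolation=2),cv2.resize(b[:, :],(400,400*150//180),interpolation=2) if 0 else cv2.copyMakeBorder(cv2.resize(b,(400,333),interpolation=2),0,67,0,0,0)]))
w=get_calibration("wrist");T=np.array(w["cam_to_world"]);R=np.array(arm.current_tool_rot());p=np.array(arm.current_ee_pos())
print("wrist cam in tool",R.T@(T[:3,3]-p),R.T@T[:3,:3],np.array(w["intrinsics"])[0]);print(R)
E
```

```text
can top [ 0.5327 -0.1284  0.2077] 0.0011805100965844562
handle top [ 0.5845 -0.1596  0.2205] 0.0011582261742072064
tray S z.016 [0.5049 0.0876 0.016 ]
tray S z.016 [0.4181 0.1363 0.016 ]
tray S z.016 [0.5331 0.3108 0.016 ]
tray S z.016 [0.6148 0.2617 0.016 ]
tray D [0.6066 0.2605 0.016 ]
tray D [0.5095 0.106  0.016 ]
tray D [0.4198 0.1365 0.016 ]
tray D [0.529  0.3035 0.016 ]
mat S [ 0.7239 -0.2871  0.003 ]
mat S [ 0.4994 -0.3241  0.003 ]
mat S [ 0.4526 -0.0612  0.003 ]
mat S [ 0.7043 -0.0432  0.003 ]
(180, 180, 3) (150, 180, 3)
wrist cam in tool [ 0.0814 -0.0007 -0.1701] [[ 0.0001 -0.9584 -0.2856]
 [ 1.     -0.0001  0.0008]
 [-0.0008 -0.2856  0.9584]] [369.9044   0.     318.6793]
[[ 0.9554  0.2953 -0.0002]
 [ 0.2953 -0.9554  0.001 ]
 [ 0.0001 -0.0011 -1.    ]]
```

View pics/c0.png

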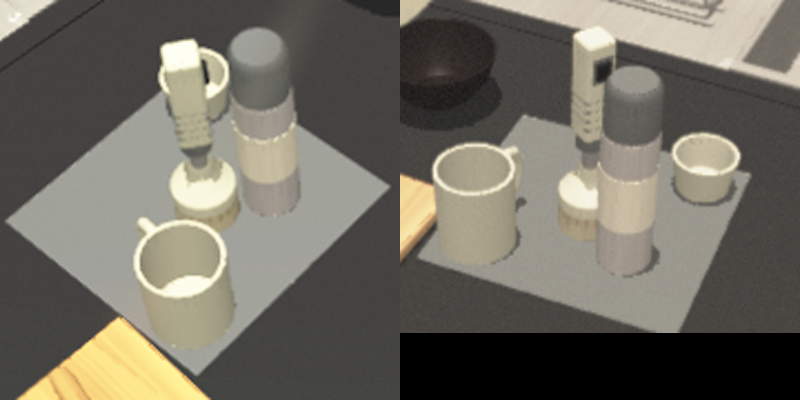

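The handle top is at (253,182) in the scene view, with the dark button facing the can. The grey cap matches at the expected 0.208 m. Next I'll take wrist views of the brush and can from two places, and one of the tray.

```bash
cat >> h.py <<'E'
def rot(u):
    x=np.array([u[0],u[1],0.]);x/=np.linalg.norm(x);z=np.array([0,0,-1.]);return np.column_stack([x,np.cross(z,x),z])
E
python3 - <<'E'
from rig import arm, kinematics, eoat, snapshot, get_calibration
from h import *
import pickle
R=rot((.861,-.51));cal={}
def shot(n,p):
    arm.move_to(p,R);cal[n]=get_calibration("wrist");im=snapshot("wrist")[:,:,::-1];cv2.imwrite(f"pics/{n}.png",im);return im
m=np.array([.56,-.145,.36])
t=shot("w3",[.50,.20,.33]); c=shot("w4",[.44,.14,.33])
b=shot("w2",m+R[:,1]*.10);a=shot("w1",m)
pickle.dump(cal,open("cal.pkl","wb"));print(arm.current_t())
cv2.imwrite("pics/w_all.png",cv2.resize(np.vstack([np.hstack([a,b]),np.hstack([t,c])]),(800,600),interpolation=cv2.INTER_AREA))
E
```

```text
5.6583
```

View pics/w_all.png

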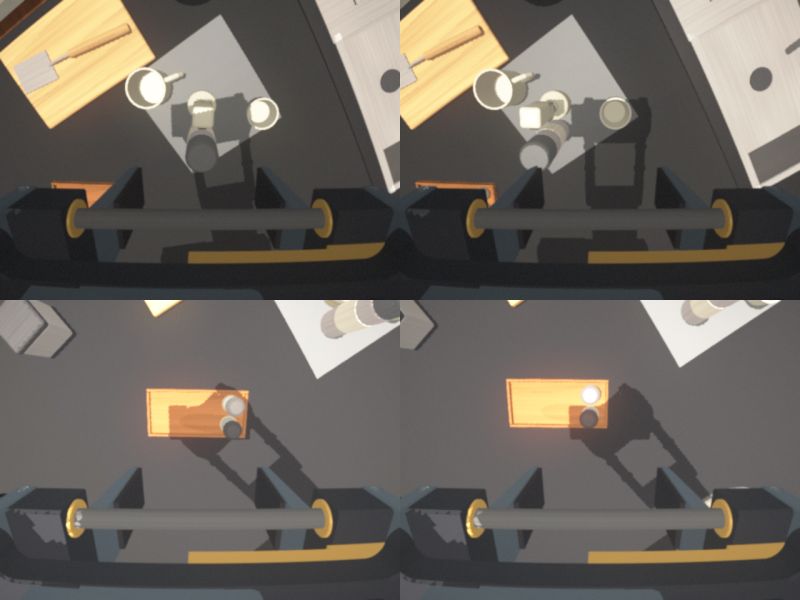

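The wrist views show the handle top (w1 about (322,165), w2 about (210,185) in full pixels), the cap (w1 about (322,245)), and the tray at about (235–398, 144–220) in w3. I'll crop these to pick corners.

```bash
python3 - <<'E'
import cv2,numpy as np
def g(n,x,y,w,h,b=1):
    a=cv2.imread(f"pics/{n}.png")[y:y+h,x:x+w];a=np.clip(a*b,0,255).astype(np.uint8);return cv2.resize(a,(400,300),interpolation=cv2.INTER_CUBIC)
cv2.imwrite("pics/crops.png",np.vstack([np.hstack([g("w1",240,140,200,150,.8),g("w2",160,140,200,150,.8)]),np.hstack([g("w3",220,110,200,150),g("w4",150,100,200,150)])]))
E
```

```text
(no output)
```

View pics/crops.png

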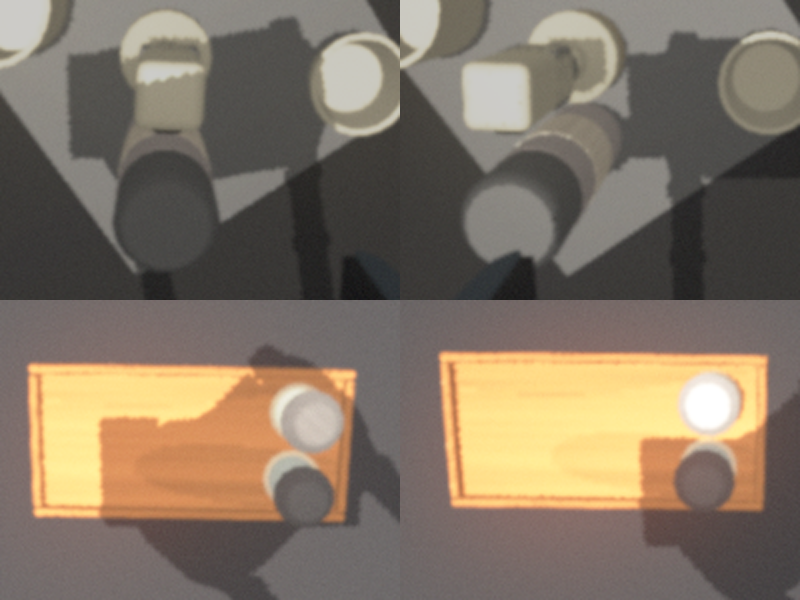

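In the wrist crops the handle top centre is at (325,188.5) in w1 and (208.5,188) in w2, with the button facing the can. The cap centre is at (323,250) and (214.5,252), and the tray's four rim corners are clear in both views.

```bash
python3 - <<'E'
from h import *
import pickle
np.set_printoptions(precision=4,suppress=True)
C=pickle.load(open("cal.pkl","rb"))
w1=lambda x,y:(240+x/2,140+y/2);w2=lambda x,y:(160+(x-400)/2,140+y/2)
w3=lambda x,y:(220+x/2,110+(y-300)/2);w4=lambda x,y:(150+(x-400)/2,100+(y-300)/2)
T=lambda a,b,p,q:tri((C[a],p),(C[b],q))
print("can top",*T("w1","w2",w1(166,222),w2(509,224)))
cs=[]
for p,q in zip([(137,66),(205,64),(203,128),(137,128)],[(463,64),(530,64),(530,128),(465,128)]):
    r=T("w1","w2",w1(*p),w2(*q));cs.append(r[0]);print("h",*r)
c=np.array(cs);print("handle c",c.mean(0))
for n,w,P in(("w1",w1,[(137,66),(205,64),(203,128),(137,128)]),("w2",w2,[(463,64),(530,64),(530,128),(465,128)])):
    P=np.array([plane(C[n],w(*p),.218) for p in P]);d=P[3]+P[2]-P[0]-P[1];e=P[1]+P[2]-P[0]-P[3]
    print(n,P.mean(0),"x dir",np.degrees(np.arctan2(d[1],d[0])),"y-face",np.degrees(np.arctan2(e[1],e[0])),np.linalg.norm(d)/2,np.linalg.norm(e)/2)
cs=[]
for p,q in zip([(28,365),(355,372),(345,522),(34,516)],[(440,353),(767,356),(763,510),(452,507)]):
    r=T("w3","w4",w3(*p),w4(*q));cs.append(r[0]);print("t",*r)
c=np.array(cs);d=c[1]+c[2]-c[0]-c[3];o=c.mean(0);y=d/np.linalg.norm(d);print("tray",o,np.linalg.norm(d)/2,"free",o-.045*y)
print("can z.208",plane(C["w1"],w1(166,222),.208),plane(C["w2"],w2(509,224),.208))
E
```

```text
can top [ 0.5362 -0.1331  0.2067] 0.00044939589743428655
h [ 0.6055 -0.1592  0.2123] 0.0007261095006048579
h [ 0.591  -0.1843  0.2118] 0.00015265132146545374
h [ 0.5682 -0.1701  0.2166] 9.761068684304436e-05
h [ 0.5828 -0.1457  0.217 ] 0.00018753003944283874
handle c [ 0.5869 -0.1648  0.2144]
w1 [ 0.587  -0.1648  0.218 ] x dir 148.90520894988683 y-face -119.61128194451543 0.02676764916326028 0.028345786161053495
w2 [ 0.587  -0.1661  0.218 ] x dir 145.79836480730117 y-face -120.93959481764082 0.027402157056110193 0.028451746723974745
t [0.614  0.2594 0.0112] 0.00015934065396886146
t [0.5033 0.0808 0.0155] 0.00042170430065335845
t [0.4197 0.1325 0.0178] 0.0002807748026756991
t [0.5287 0.3124 0.011 ] 0.00029947315863848074
tray [0.5164 0.1963 0.0139] 0.21030671806149234 free [0.5399 0.2346 0.0127]
can z.208 [ 0.537  -0.1336  0.208 ] [ 0.536  -0.1334  0.208 ]
```

```bash
python3 - <<'E'
from rig import arm, kinematics, eoat, snapshot, get_calibration
from h import *
import pickle
np.set_printoptions(precision=4,suppress=True)
a=np.radians(-31);R=rot((np.cos(a),np.sin(a)))
c=np.array([.536,-.1325]);t=np.array([.540,.2348]);z=.153
arm.move_to([*c,.30],R);arm.move_l([*c,z],feed=.12)
eoat.grip(0.03);print("w",arm.current_width(),arm.current_grasp_force(),arm.current_force())
arm.move_l([*c,z+.02],feed=.05);arm.move_l([*c,z+.13],feed=.15)
print("w",arm.current_width(),arm.current_force())
arm.move_l([*t,z+.13],feed=.2);arm.move_l([*t,z+.015],feed=.12);arm.move_l([*t,z+.0035],feed=.03)
print("F",arm.current_force());cv2.imwrite("pics/p1.png",snapshot("side")[:,:,::-1])
eoat.grip(.085);arm.move_l([*t,z+.14],feed=.15)
# look at brush again
cal={}
m=np.array([.575,-.16,.38])
for n,d in(("b1",.03),("b2",-.05)):
    arm.move_to(m+R[:,1]*d,R);cal[n]=get_calibration("wrist");cv2.imwrite(f"pics/{n}.png",snapshot("wrist")[:,:,::-1])
pickle.dump(cal,open("cal2.pkl","wb"))
cv2.imwrite("pics/p2.png",snapshot("side")[:,:,::-1]);print(arm.current_t())
g=lambda n,x,y,w,h:cv2.resize(cv2.imread(f"pics/{n}.png")[y:y+h,x:x+w],(400,300),interpolation=cv2.INTER_CUBIC)
P=[proj(cal[n],[.587,-.165,.218]).astype(int) for n in cal];print(P)
cv2.imwrite("pics/crops2.png",np.vstack([np.hstack([g("b1",P[0][0]-50,P[0][1]-37,100,75),g("b2",P[1][0]-50,P[1][1]-37,100,75)]),np.hstack([g("p1",140,120,320,240),g("p2",140,200,320,240)])]))
E
```

```text
w 0.0503125036045968 29.998148849699646 [-0.6764 -0.9619  0.461 ]
w 0.049959829848492815 [-0.1327  0.1569 -2.996 ]
F [-0.5748 -0.2135 -3.3671]
17.1167
[array([285, 207]), array([373, 207])]
```

View pics/crops2.png

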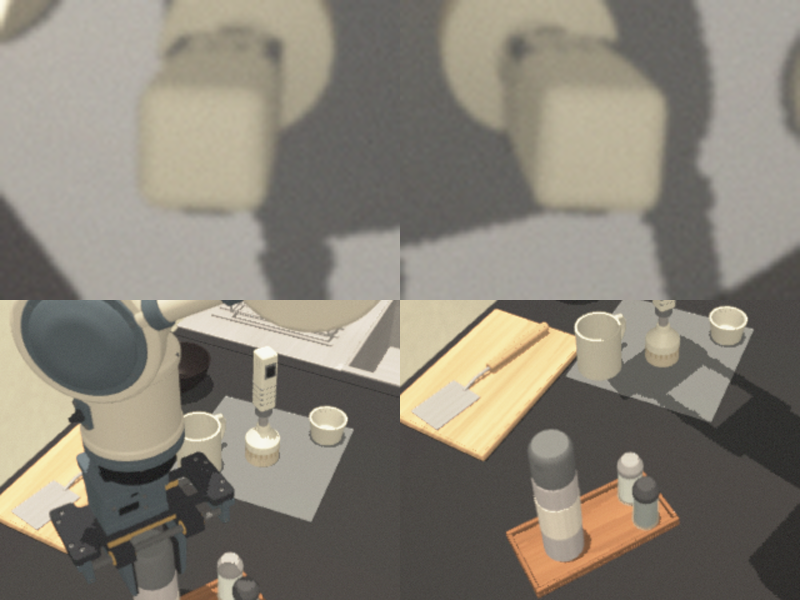

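The can stands upright in the tray's empty end and the brush is undisturbed. The handle top centres, at (286,207) and (373.5,206.5), agree with (0.587,-0.165) and a yaw of 149°. Next I'll squeeze the button and pull.

```bash
python3 - <<'E'
from rig import arm, kinematics, eoat, snapshot, get_calibration
from h import *
np.set_printoptions(precision=4,suppress=True)
b=np.array([.587,-.165]);ex=np.array([np.cos(np.radians(149)),np.sin(np.radians(149))])
q=np.array(arm.current_joint_positions());best=None
for ang in(59,-121):
    R=rot((np.cos(np.radians(ang)),np.sin(np.radians(ang))));s=kinematics.solve_ik([*b,.30],R)
    if s is not None:
        k=np.abs(np.array(s)-q).max()
        if best is None or k<best[0]:best=(k,R)
R=best[1];p=b+.001*ex
arm.move_to([*p,.30],R);z=.171;arm.move_l([*p,z],feed=.1)
eoat.grip(.02);print("w",arm.current_width(),arm.current_grasp_force(),arm.current_force())
cv2.imwrite("pics/s1.png",snapshot("side")[:,:,::-1])
for d in(.02,.05,.07,.076,.078,.0795):
    arm.move_l([*p,z+d],feed=.05);arm.sleep(.15);print(d,arm.current_force(),arm.current_ee_pos()[2])
cv2.imwrite("pics/s2.png",snapshot("side")[:,:,::-1]);print(arm.current_width(),arm.current_t())
g=lambda n:cv2.resize(cv2.imread(f"pics/{n}.png")[60:300,240:480],(400,400),interpolation=cv2.INTER_CUBIC)
cv2.imwrite("pics/s.png",np.hstack([g("s1"),g("s2")]))
E
```

```text
w 0.02990776744977431 29.99751403927803 [ 0.8192 -0.7329  0.0943]
0.02 [ 1.349  -0.4201 -0.2015] 0.1909970735857172
0.05 [ 1.1218 -0.6822  0.7476] 0.22093374587186443
0.07 [ 0.0094 -0.4509  0.6494] 0.24100353593331636
0.076 [-1.3232  0.5156  1.1271] 0.2470159958292285
0.078 [-0.019   0.4496  0.2838] 0.2490645596976955
0.0795 [-0.4827  1.0446  0.001 ] 0.25055791694969437
0.030120010318839135 24.5833
```

View pics/s.png

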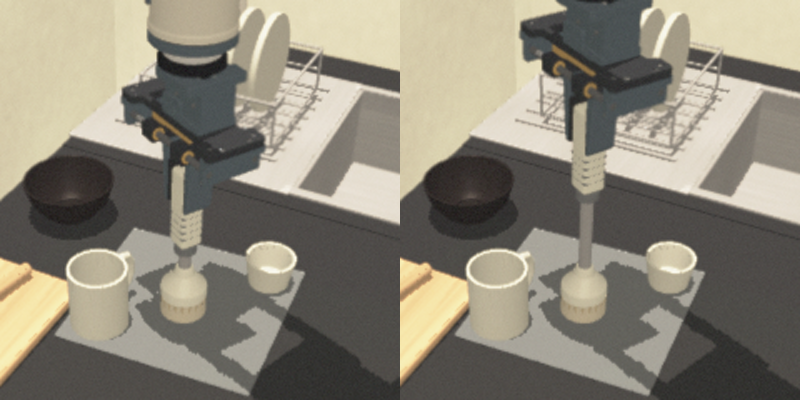

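Width 30 mm means the button is flush. The handle has slid out to full length (stem visible at side crop (586,230)) with the head still on the mat. I'll release, check the brush, and regrip across the y faces.

```bash
python3 - <<'E'
from rig import arm, kinematics, eoat, snapshot, get_calibration
from h import *
import pickle
b=np.array([.587,-.165]);a=np.radians(-31);R=rot((np.cos(a),np.sin(a)))
eoat.grip(.06);arm.sleep(.3);eoat.grip(.085);p=arm.current_ee_pos()
arm.move_l([p[0],p[1],.34],feed=.12)
cal={}
for n,d in(("e1",.03),("e2",-.05)):
    arm.move_to([*(b+R[:2,1]*d-.02*R[:2,0]),.43],R);cal[n]=get_calibration("wrist");cv2.imwrite(f"pics/{n}.png",snapshot("wrist")[:,:,::-1])
pickle.dump(cal,open("cal3.pkl","wb"))
cv2.imwrite("pics/e3.png",snapshot("side")[:,:,::-1]);cv2.imwrite("pics/e4.png",snapshot("scene")[:,:,::-1])
g=lambda n,x,y,w,h:cv2.resize(cv2.imread(f"pics/{n}.png")[y:y+h,x:x+w],(400,300),interpolation=cv2.INTER_CUBIC)
P=[proj(cal[n],[*b,.298]).astype(int) for n in cal];print(P,arm.current_t())
cv2.imwrite("pics/e.png",np.vstack([np.hstack([g("e1",P[0][0]-50,P[0][1]-37,100,75),g("e2",P[1][0]-50,P[1][1]-37,100,75)]),np.hstack([g("e3",260,90,240,180),g("e4",150,100,240,180)])]))
E
```

```text
[array([283, 206]), array([380, 206])] 29.025
```

View pics/e.png

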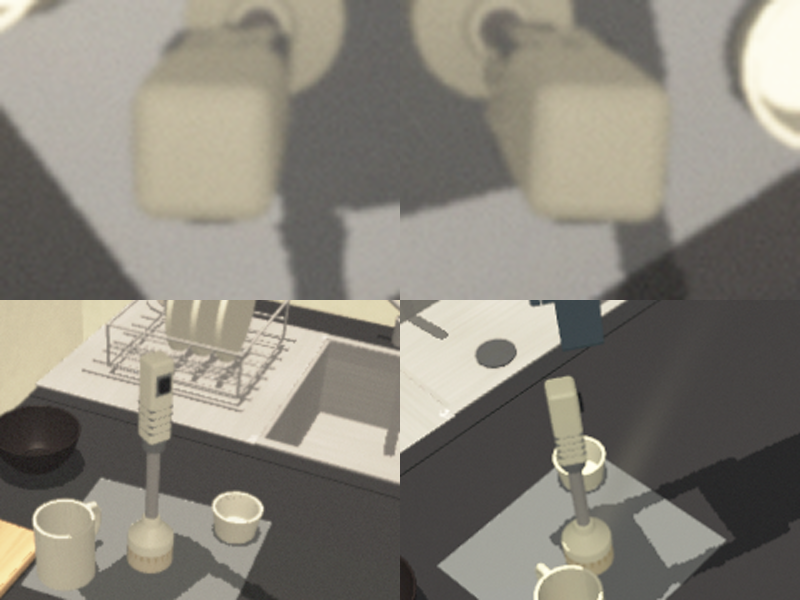

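The brush stands extended and upright with the button out. The handle top is within 1 px of prediction at (283.7,206.5) and (379.5,206.5). Now I'll regrip and lift.

```bash
python3 - <<'E'
from rig import arm, kinematics, eoat, snapshot, get_calibration
from h import *
import pickle
np.set_printoptions(precision=4,suppress=True)
C=pickle.load(open("cal3.pkl","rb"));print(tri((C["e1"],(283.7,206.5)),(C["e2"],(379.5,206.5))))
b=np.array([.587,-.165]);a=np.radians(-31);R=rot((np.cos(a),np.sin(a)))
arm.move_to([*b,.36],R);z=.240;arm.move_l([*b,z],feed=.12)
f0=np.array(arm.current_force());eoat.grip(.02);print("w",arm.current_width(),arm.current_grasp_force())
for d in(.003,.01,.055):
    arm.move_l([*b,z+d],feed=.04);arm.sleep(.3);print(d,np.mean([arm.current_force() for _ in range(5)],0)-f0)
cv2.imwrite("pics/f1.png",snapshot("side")[:,:,::-1]);cv2.imwrite("pics/f2.png",snapshot("scene")[:,:,::-1])
print(arm.current_t(),arm.current_width())
g=lambda n,x,y:cv2.resize(cv2.imread(f"pics/{n}.png")[y:y+330,x:x+330],(400,400),interpolation=cv2.INTER_CUBIC)
cv2.imwrite("pics/f.png",np.hstack([g("f1",220,100),g("f2",150,80)]))
E
```

```text
(array([ 0.5864, -0.1644,  0.2922]), np.float64(4.1960976716043376e-05))
w 0.030172306095296735 29.998818933963776
0.003 [ 0.3471  0.7215 -4.3552]
0.01 [-0.9381  0.0691 -4.3215]
0.055 [ 0.5594  0.0281 -4.2899]
34.3417 0.02998965694441966
```

View pics/f.png

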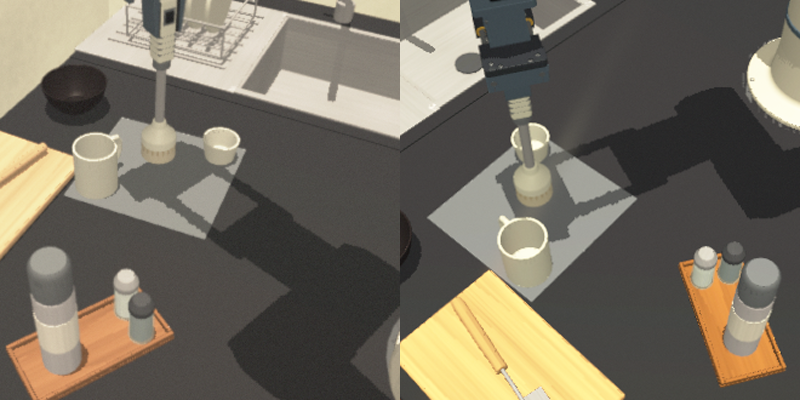

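The pictures show the brush lifted and upright: its head moved from about row 237 to 220 in the side view. The full brush weight of 4.3 N came on within 3 mm of lift, so the handle is locked. The can stands in the tray and the bystanders have not moved.

```bash
python3 -c "
from rig import arm, kinematics, eoat, snapshot, get_calibration
print(arm.sign_off())"
```

```text
the job is handed in; nothing more can be done
None
```

The job is handed in: the can stands upright in the tray's empty end, and the gripper holds the brush upright, locked at full length and about 5 cm clear of the mat, after about 34 s of robot time.

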